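Unlatch the centrifuge and hold its lid open

TASK

The stay of the bench centrifuge's lid is broken, so the lid falls shut by itself. First take the timer off the lid and set it down flat on the worktop without dropping it; then press the blue release key so that the lid springs up a little, raise the lid, best by its front tab, to 60 degrees from closed and finish while still holding it there with the gripper, so that a colleague can lift out the rotor. Never let the lid slam, and leave the bottles and the flask beside the centrifuge where they stand.

Things in the scene. Friction and masses are not known exactly. Their poses are not given: they have to be found in the camera images.
- centrifuge: Small white bench centrifuge, fixed, 200 mm wide (y), x from -135 mm (front) to +105 mm (rear). Origin on the worktop; x points from its front to its rear, y to the left seen from the front, z up. Rear part, under the lid, 112 mm high; the control ledge in front, x -135 to -70 mm, slopes from 74 down to 60 mm height. Nothing is higher than the closed lid.
- lid (a joint): Angle of the grey lid with round clear window, rad: 0 shut and latched, grows as its front rises, stop at 1.48; 60 deg = 1.047. Plate 190 x 172 x 10 mm, flat top 122 mm above the worktop when shut. About 0.25 kg, free hinge: falls shut if let go. Latched, it cannot be lifted. Unlatched, a sprung pin pushes it up to 0.13-0.19 rad and keeps it there; beyond that it must be lifted.
- lid_tab (a point): Grip point on the lid's front tab, moves with the lid. The tab is a flat tongue 24 mm wide (y), 12 mm thick, sticking out 42 mm from the middle of the lid's front edge; the point is in its middle plane, 14 mm from the tip. Lid shut: at (-98, 0, 116) mm in the centrifuge's frame, 190 mm from the hinge axis. Pinched by its two sides (along y), it can turn between the pads as the lid rises.
- lid_hinge (a point): Point on the lid's hinge axis, fixed to the centrifuge at (92, 0, 117) mm; the axis is parallel to the centrifuge's y axis.
- release_key (a joint): Angle of the release key in rad: 0 up, 0.15 fully down, springs back. The lid is freed beyond about 0.10.
- key_top (a point): Middle of the top of the blue release key, 26 x 24 mm, at the right end of the control ledge (as seen from the robot), at (-116, -68, 83) mm in the centrifuge's frame. It is pressed straight down: about 5 mm frees the lid, 7.5 mm is the end of its travel; this takes about 2 to 5 N.
- timer: White laboratory timer with red and dark keys, lying on its back on the lid; 70 mm (its x) x 62 mm (its y) x 22 mm, about 90 g. Origin: middle of its underside; z up. Best gripped across its 62 mm. Clear worktop for it: round world (0.64, 0.22), left of the centrifuge, behind the open wooden weight box (fixed, world x 0.45 to 0.59, y 0.10 to 0.28, about 130 mm high).
- amber_bottle_a: Amber glass bottle, white cap, 36 mm across, 101 mm high, standing to the left of the centrifuge; origin in the middle of its underside, z up. Not to be moved.
- amber_bottle_b: Amber glass bottle, black cap, 36 mm across, 101 mm high, standing to the left of the centrifuge; origin in the middle of its underside, z up. Not to be moved.
- flask: Conical glass flask, 64 mm across, 100 mm high, standing to the right of the centrifuge; origin in the middle of its underside, z up. Not to be moved.
Things that resemble listed ones, but are neither listed nor needed, are in the scene too. Of the things that look like the timer, the largest one is meant.

How it is judged:
On the way, in this order (a step that is already met when the one before it is completed fails the run):
1. the timer lies flat and released on the worktop (height (world z) of timer below 0.012 m and angle between timer's own z axis and vertical below 0.15 rad and linear speed of timer below 0.03 m/s and contact force between the fingers and timer below 0.2 N), for 0.2 s.
2. the lid, unlatched by the key, has sprung up by itself (value of joint lid between 0.1 and 0.35 rad and contact force between the fingers and lid below 0.3 N), for 0.2 s.
At the end, for the whole second after the job is handed in: The lid stands still at 60 degrees, within 5 degrees either way, carried by the fingers alone; the timer lies flat and untouched on the worktop; bottles and flask stand within 20 mm of where they stood (value of joint lid between 0.96 and 1.134 rad and velocity of joint lid between -0.1 and 0.1 rad/s and contact force between the fingers and lid above 0.4 N and contact force between lid and timer below 0.1 N and contact force between lid and flask below 0.1 N and contact force between lid and amber_bottle_a below 0.1 N and contact force between lid and amber_bottle_b below 0.1 N and height (world z) of timer below 0.012 m and angle between timer's own z axis and vertical below 0.15 rad and linear speed of timer below 0.03 m/s and contact force between the arm and timer below 0.2 N and distance of each of amber_bottle_a, amber_bottle_b, flask from where it was at the start of the episode below 0.02 m and angle between each of amber_bottle_a, amber_bottle_b, flask's own z axis and vertical below 0.2 rad); the arm keeps its last pose, push and grip.
It fails at once if the lid slams (falls faster than 3 rad/s) (velocity of joint lid below -3 rad/s).
It fails at once if the timer is dropped (faster than 1 m/s near the worktop) (height (world z) of timer below 0.1 m and linear speed of timer above 1 m/s).
It fails at once if a bottle or the flask is knocked away or over (distance of any of amber_bottle_a, amber_bottle_b, flask from where it was at the start of the episode above 0.04 m or angle between any of amber_bottle_a, amber_bottle_b, flask's own z axis and vertical above 0.5 rad).
It also fails if it takes over 58 s, if anything falls off the work surface, if the arm or the gripper's body presses on something with over 40 N, if the wrist force passes 120 N, or if a joint passes its speed limit or range.

ROBOT

A 6-joint arm with a two-finger parallel gripper is mounted at the origin on a cart in front of the work surface, level with it; the furniture and walls round the work are solid. World frame = base frame: x ahead of the robot, y to its left, z up, the work surface at z = 0. Lengths are in m, angles in rad, forces in N, time in s.
With the tool pointing down it reaches from about 0.2 to 0.875 m from the base axis. Payload 3.4 kg.
Tool frame: the origin (TCP) lies between the finger pads; the fingertips stand 25 mm ahead of it and the grasp point (between the pads) lies 6 mm ahead of it (r.nose_length is the z of the fingertips in the tool frame, in m); z points along the fingers, y is the line along which they close (so a half turn about z gives the same grasp; the last joint's range is limited). The gripper opens to 94 mm and grips with 3 to 60 N. Pads are 16 mm wide; open, the fingers measure 119 mm over their backs; the gripper's body (75 mm by 177 mm) begins 78 mm behind the grasp point.
Start: joints at [-1.269, 0.276, 1.505, -0, 1.361, -0.121], TCP at [0.236, -0.524, 0.23] pointing down, gripper open.
Joint ranges: [-2.89, 2.89], [-0.75, 2.08], [0.22, 2.7], [-1.18, 4.32], [0.11, 2.71], [-2.7, 2.7]. Speed limits (rad/s): [2.57, 2.57, 3.14, 3.14, 3.14, 3.14].

INTERFACE

Orientations are given as a unit quaternion [w, x, y, z].
In Python, from plant import r, gripper_to, inverse_kinematics, vision, models, telemetry gives the robot as it stands. Calls block until the motion is done:
- r.move_to(position, orientation): joint-space move of the TCP to a pose.
- r.move_l(position, rot=None, vel=0.15, guard=None): straight line of the TCP; rot=None keeps the orientation; vel is the mean speed in m/s. With guard (N) it stops when the force on the tool has changed by that much, and returns True; else False.
- r.movej(angles): joint-space move.
- gripper_to(opening, f_grip=None): finger opening in m; f_grip is the grip in N (None keeps the last); returns when the fingers have stopped.
- r.hold(seconds).
- inverse_kinematics(position, orientation): joint angles nearest the present ones, or None.
- vision.snapshot(name): name is "side" or "top" or "wrist"; returns the picture (480x640x3 uint8, red, green, blue); there is no depth.
- vision.get_calibration(name): a dict with "fx", "fy", "cx", "cy" (pixels), "position" and "orientation" of the camera in the world. Camera axes: x right, y down, z forward; pixel columns grow to the right and rows downward; lengths in m; the calibration is good to about 2 mm. A picture is of the moment at which its call begins: read the wrist's pose just before it. get_calibration takes no time and is no camera call; for the wrist camera it gives the pose at the moment of the call.
A pose or a line that the arm cannot do raises r.PlanningError and nothing moves.
- r.sign_off(): hands the job in; it is judged then, once.
Trained networks look in the newest picture that a camera, given by its name, has taken for a name from the list of things; names that differ only in an ending like _2 or _b are one class to them, and where a whole thing is asked for, a point or a joint stands for the part that bears it (a point fixed in the world has none). Each returns a list of dicts, best first, with "score" (0 to 1); they miss things now and then, are a little off and sometimes report something else, mostly with a low value. They report only what shows in the picture. A call takes as long as a camera call. They do not tell look-alikes from the thing itself.
- models.boxes_of(thing, camera): "at" ([x, y, z] in m, in world coordinates, good to about 4 mm: the middle of the surface that is visible of it).
- models.regions_of(thing, camera): "pixels" (480x640 bool, what is visible of it).
- models.mark_of(thing, camera): "at" ([x, y, z] in m, in world coordinates, good to about 4 mm: a listed point, or the origin of a listed thing).
Readings, each from a call of its own:
- telemetry.current_t(): time.
- telemetry.current_joints(): joint angles.
- telemetry.current_dq(): joint speeds.
- telemetry.current_joint_efforts(): joint torques, N m.
- telemetry.current_ee_pos(): TCP position.
- telemetry.current_tool_rot(): TCP orientation.
- telemetry.current_wrist_force(): force on the tool from outside, world axes, zero at the start.
- telemetry.current_torque(): the same for the moment, N m.
- telemetry.current_opening(): finger opening in m.
- telemetry.current_finger_force(): force on a finger pad.
Only numpy, scipy, OpenCV 4.12 (cv2) and the standard library are available. Lean on these libraries where they do the work, as an engineer would, in place of code of your own. Each camera call takes 0.05 s, during which the arm holds its last target. There are 200 camera calls.

## Working session

There is one attempt and no reset: what is moved stays moved. The work goes in short steps, each a Python script; the robot and the scene stay as the last script left them, time stands still between calls to the robot, and variables do not carry over. Pictures are saved under pics/ and viewed, at most 10 in all, crops included, and the job is handed in when it is done.

```bash
mkdir -p pics
python3 - <<'E'
from plant import r, vision, models, telemetry
import cv2,numpy as np
ims=[]
for c in ("top","side"):
    im=vision.snapshot(c); cv2.imwrite(f"pics/{c}0.png",im[:,:,::-1])
    k=vision.get_calibration(c); print(c,{a:np.round(b,3) for a,b in k.items()})
    for t in ("timer","centrifuge","lid_tab","key_top","lid_hinge","amber_bottle_a","flask"):
        print(t,[(np.round(d["at"],3).tolist(),round(d["score"],2)) for d in models.mark_of(t,c)])
    print("timerbox",[(np.round(d["at"],3).tolist(),round(d["score"],2)) for d in models.boxes_of("timer",c)])
print(telemetry.current_t(),telemetry.current_tool_rot())
E
```

```text
top {'fx': np.float64(435.32), 'fy': np.float64(435.32), 'cx': np.float64(311.323), 'cy': np.float64(232.812), 'position': array([ 0.508, -0.166,  1.041]), 'orientation': array([ 0.017, -0.704,  0.71 , -0.001])}
timer [([0.673, -0.348, -0.001], 0.87), ([0.671, 0.08, 0.002], 0.74), ([0.548, -0.13, 0.12], 0.73)]
centrifuge [([0.545, -0.155, -0.003], 0.6)]
lid_tab []
key_top [([0.43, -0.226, 0.085], 0.49)]
lid_hinge [([0.636, -0.146, 0.117], 0.65)]
amber_bottle_a [([0.591, -0.004, -0.0], 0.72), ([0.542, -0.01, 0.001], 0.62), ([0.634, -0.143, 0.12], 0.54)]
flask [([0.563, -0.303, -0.0], 0.56)]
timerbox [([0.671, 0.074, 0.013], 0.74), ([0.548, -0.13, 0.138], 0.69), ([0.677, -0.345, 0.014], 0.59)]
side {'fx': np.float64(607.792), 'fy': np.float64(607.792), 'cx': np.float64(316.223), 'cy': np.float64(247.32), 'position': array([0.442, 0.77 , 0.786]), 'orientation': array([ 0.028, -0.062,  0.891, -0.448])}
timer [([0.544, -0.126, 0.122], 0.97), ([0.671, 0.08, -0.001], 0.85), ([0.674, -0.347, 0.001], 0.73)]
centrifuge [([0.545, -0.152, 0.001], 0.73), ([0.595, -0.004, -0.0], 0.38)]
lid_tab [([0.45, -0.151, 0.118], 0.95)]
key_top [([0.433, -0.226, 0.086], 0.51)]
lid_hinge []
amber_bottle_a [([0.544, -0.016, -0.003], 0.88), ([0.596, -0.005, 0.002], 0.64)]
flask []
timerbox [([0.671, 0.088, 0.013], 0.71), ([0.543, -0.111, 0.14], 0.56), ([0.688, -0.339, 0.014], 0.46)]
0.9 [6.74794884e-05 9.77739802e-01 2.09821055e-01 6.37693909e-06]
```

View pics/top0.png

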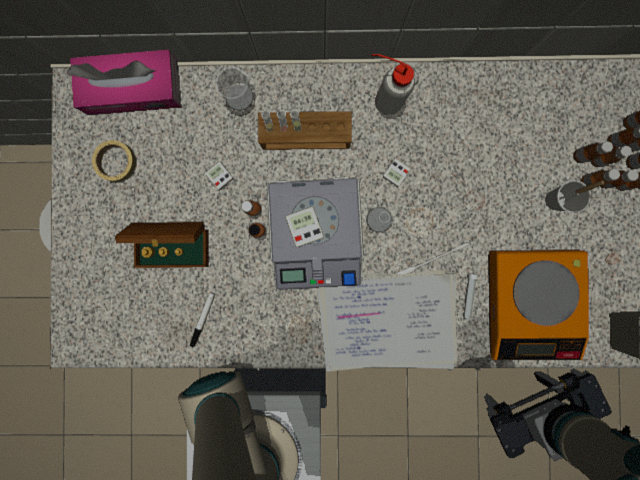

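View pics/side0.png

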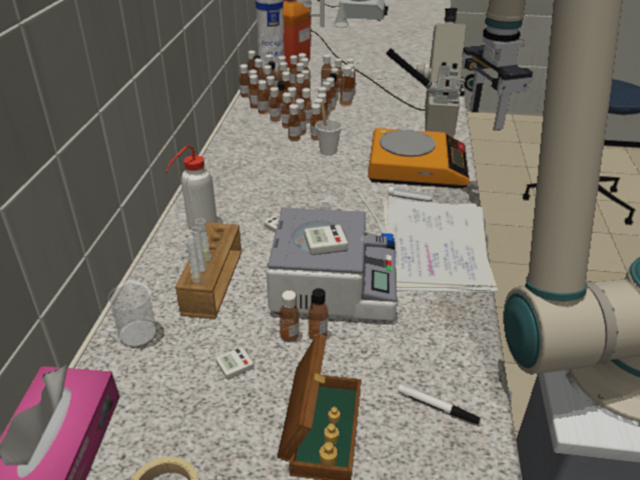

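The top view shows three timer look-alikes: the one on the lid at (306,227), a small one on the left at (218,177) and a small one on the right at (397,172). I choose the one on the lid, which is the largest. The centrifuge's blue key is at (348,278), the bottles at (251,208) and (257,229), and the flask at (379,219). In the side view the tab points towards the robot and the key is at (385,240). Next I take close wrist views.

```bash
cat > h.py <<'E'
from plant import r, gripper_to, inverse_kinematics, vision, models, telemetry
import cv2, numpy as np
from scipy.spatial.transform import Rotation as R
def q(yaw, pitch=0):
    """tool down, closing axis (tool y) at world angle yaw+90deg; pitch tilts about world y first axis"""
    m=R.from_euler('z',yaw)*R.from_euler('y',pitch)*R.from_euler('x',np.pi)
    x,y,z,w=m.as_quat(); return np.array([w,x,y,z])
def cam(c):
    k=vision.get_calibration(c); o=k["orientation"]
    return k, R.from_quat([o[1],o[2],o[3],o[0]])
def ray(k,rot,uv):
    uv=np.atleast_2d(uv); d=np.c_[(uv[:,0]-k["cx"])/k["fx"],(uv[:,1]-k["cy"])/k["fy"],np.ones(len(uv))]
    return np.array(k["position"]), rot.apply(d)
def onplane(k,rot,uv,z):
    p,d=ray(k,rot,uv); return p+d*((z-p[2])/d[:,2])[:,None]
def proj(k,rot,P):
    c=rot.inv().apply(np.atleast_2d(P)-k["position"]); return np.c_[c[:,0]/c[:,2]*k["fx"]+k["cx"],c[:,1]/c[:,2]*k["fy"]+k["cy"]]
def state():
    print("t",round(telemetry.current_t(),2),"p",np.round(telemetry.current_ee_pos(),4),"F",np.round(telemetry.current_wrist_force(),2),
      "open",round(telemetry.current_opening(),4),"ff",np.round(telemetry.current_finger_force(),2))
E
python3 - <<'E'
from h import *
def look(tag):
    k,rot=cam("wrist"); im=vision.snapshot("wrist"); cv2.imwrite(f"pics/w{tag}.png",im[:,:,::-1])
    print(tag,np.round(k["position"],3),rot.as_matrix()[:,2].round(2))
    for t in ("timer","lid_tab","key_top","lid_hinge","centrifuge"):
        print(t,[(np.round(d["at"],3).tolist(),round(d["score"],2)) for d in models.mark_of(t,"wrist")])
    for d in models.regions_of("timer","wrist")[:3]:
        m=d["pixels"].astype(np.uint8); ys,xs=np.nonzero(m)
        w=onplane(k,rot,np.c_[xs,ys],0.144)
        (c,s,a)=cv2.minAreaRect((w[:,:2]*1000).astype(np.float32)); print("rect",np.round(c,1),np.round(s,1),round(a,1),round(d["score"],2))
r.move_l([0.30,-0.40,0.40],vel=0.4)
r.move_to([0.46,-0.20,0.40],q(0)); look(1)
r.move_to([0.46,-0.08,0.40],q(0)); look(2)
state()
E
```

```text
1 [ 0.525 -0.202  0.552] [-0.23  0.   -0.97]
timer [([0.682, -0.343, 0.004], 0.83), ([0.672, 0.075, 0.007], 0.75), ([0.543, -0.132, 0.12], 0.74)]
lid_tab [([0.445, -0.158, 0.12], 0.56)]
key_top [([0.431, -0.228, 0.087], 0.78)]
lid_hinge [([0.63, -0.151, 0.116], 0.96)]
centrifuge [([0.544, -0.152, -0.002], 0.94)]
rect [ 542.9 -131.3] [69.1 61.5] 19.2 0.72
rect [ 638. -309.] [35.7 42.9] 55.7 0.63
rect [635.7   8.5] [43.1 36.5] 39.5 0.59
2 [ 0.525 -0.08   0.554] [-0.23 -0.   -0.97]
timer [([0.545, -0.134, 0.121], 0.97), ([0.673, 0.078, 0.004], 0.71), ([0.681, -0.345, 0.0], 0.56)]
lid_tab [([0.446, -0.16, 0.12], 0.87)]
key_top [([0.43, -0.23, 0.087], 0.81)]
lid_hinge [([0.63, -0.149, 0.12], 0.7)]
centrifuge []
rect [ 637.7 -278.4] [37.2 43.2] 55.8 0.9
rect [635.9  39.3] [42.8 36.2] 39.4 0.85
rect [ 543.  -128.8] [68.8 61.4] 19.3 0.73
t 3.85 p [ 0.4601 -0.0809  0.3998] F [0.75 0.11 0.53] open 0.0941 ff 0.0
```

View pics/w1.png

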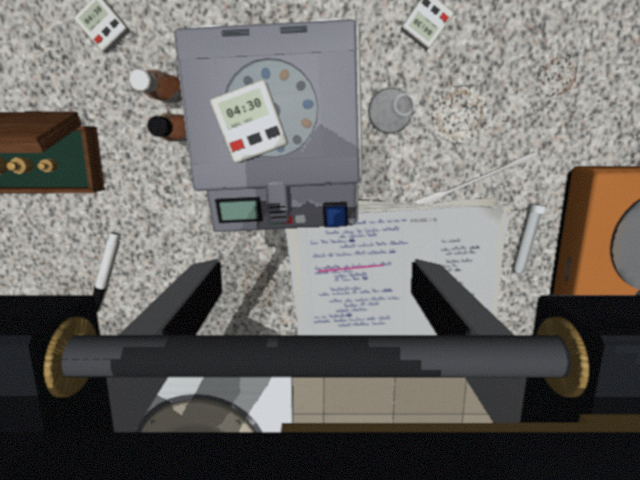

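w1 shows the timer on the lid at (248,120), clearly the largest. The small look-alikes are at (102,25) and (428,20), the blue key is at (336,215), and the tab is at (277,200). The measured size of 69 x 61.5 mm matches, its long axis is at 19°, and its top is at about 0.144 m. The pick comes next.

Run:
```python
from h import *
k,rot=cam("top")
print("tape",onplane(k,rot,[[113,161],[92,161],[134,161]],0.01).round(3).tolist())
Q=q(0.335)
gripper_to(0.094,12)
r.move_to([0.543,-0.131,0.25],Q)
k,rot=cam("wrist"); im=vision.snapshot("wrist"); cv2.imwrite("pics/w3.png",im[:,:,::-1])
for d in models.regions_of("timer","wrist")[:2]:
    ys,xs=np.nonzero(d["pixels"]); w=onplane(k,rot,np.c_[xs,ys],0.144)
    c,s,a=cv2.minAreaRect((w[:,:2]*1000).astype(np.float32)); print("rect",np.round(c,1),np.round(s,1),round(a,1))
print(r.move_l([0.543,-0.131,0.149],vel=0.07,guard=5)); state()
gripper_to(0.0,12); state()
```

```text
tape [[0.71, 0.333, 0.01], [0.71, 0.384, 0.01], [0.709, 0.282, 0.01]]
rect [ 545.1 -129.8] [70.2 61.6] 19.3
rect [644.9  10.8] [26.7 32.2] 39.0
False
t 6.51 p [ 0.5433 -0.1311  0.1495] F [-0.69 -0.3  -0.26] open 0.0939 ff 0.0
t 7.11 p [ 0.543 -0.131  0.149] F [0.31 0.58 0.1 ] open 0.0624 ff 11.97
```

View pics/w3.png

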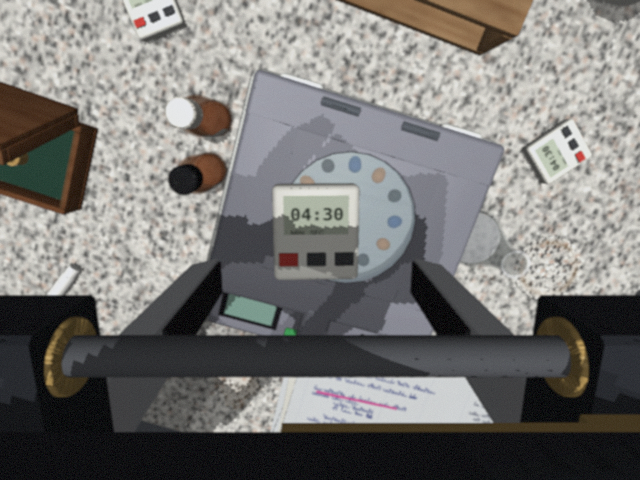

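The close view shows the timer at (316,232), square to the fingers, with its red and dark keys visible. It is gripped at an opening of 62.4 mm with 12 N. Now I carry it to the worktop and set it down, clear of the tape (y > 0.28) and the small timer (y < 0.11).

Run:
```python
from h import *
X,Y=0.650,0.195
r.move_l([0.543,-0.131,0.30],vel=0.2); state()
r.move_to([X,Y,0.28],q(0))
r.move_l([X,Y,0.06],vel=0.15); r.hold(0.2); state()
print(r.move_l([X,Y,0.0265],vel=0.04,guard=4)); state()
gripper_to(0.078,12); r.hold(0.4); state()
r.move_l([X,Y,0.25],vel=0.2)
r.move_to([0.46,-0.13,0.36],q(0))
k,rot=cam("wrist"); im=vision.snapshot("wrist"); cv2.imwrite("pics/w4.png",im[:,:,::-1])
for t in ("timer","lid_tab","key_top","lid_hinge","centrifuge"):
    print(t,[(np.round(d["at"],3).tolist(),round(d["score"],2)) for d in models.mark_of(t,"wrist")])
vision.snapshot("side")
for t in ("timer","lid_tab","key_top","lid_hinge"):
    print("side",t,[(np.round(d["at"],3).tolist(),round(d["score"],2)) for d in models.mark_of(t,"side")])
for d in models.regions_of("lid","wrist")[:1]:
    ys,xs=np.nonzero(d["pixels"]); w=onplane(k,rot,np.c_[xs,ys],0.122)
    c,s,a=cv2.minAreaRect((w[:,:2]*1000).astype(np.float32)); print("lid rect",np.round(c,1),np.round(s,1),round(a,1),d["score"])
state()
```

```text
t 8.02 p [ 0.5423 -0.1307  0.2987] F [ 0.65  0.63 -1.21] open 0.0618 ff 11.96
t 11.12 p [0.6504 0.1951 0.0607] F [-0.17  0.19 -0.17] open 0.0621 ff 11.96
True
t 11.88 p [0.6494 0.195  0.0272] F [0.92 0.87 2.76] open 0.0622 ff 11.99
t 12.76 p [0.6486 0.1948 0.0267] F [-0.02  0.52 -0.17] open 0.0783 ff 0.0
timer [([0.651, 0.194, -0.0], 0.86), ([0.672, 0.074, 0.003], 0.61)]
lid_tab [([0.443, -0.157, 0.119], 0.63)]
key_top [([0.432, -0.228, 0.087], 0.68)]
lid_hinge [([0.567, -0.306, 0.001], 0.6)]
centrifuge [([0.546, -0.148, 0.001], 0.8), ([0.566, -0.303, -0.0], 0.65)]
side timer [([0.671, 0.079, 0.0], 0.7), ([0.65, 0.198, 0.0], 0.64), ([0.676, -0.35, -0.002], 0.52)]
side lid_tab [([0.448, -0.153, 0.117], 0.65)]
side key_top [([0.428, -0.22, 0.086], 0.64)]
side lid_hinge [([0.634, -0.146, 0.12], 0.94)]
lid rect [ 536.6 -152. ] [210.2 189.3] 2.8 0.82
t 16.08 p [ 0.46 -0.13  0.36] F [-0.17 -1.4  -0.13] open 0.078 ff 0.0
```

View pics/w4.png

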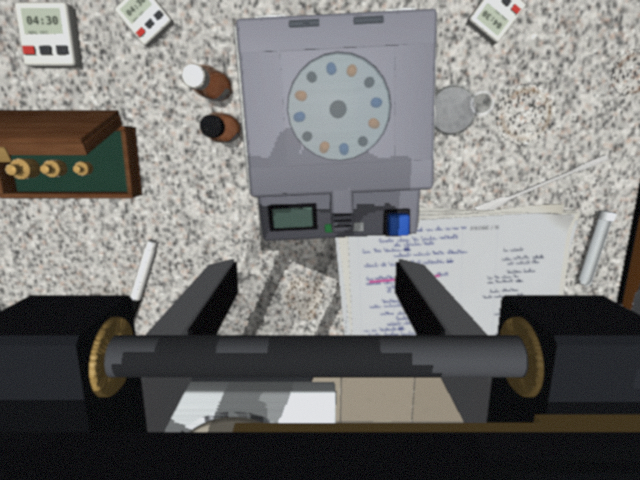

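w4 shows the timer set down flat at (45,35), next to the box, and measured at z ≈ 0. The key is at (398,222) and the tab at (343,200). The marks and the lid rectangle fit a centrifuge pose of (0.544, -0.1525) with a yaw of 0.046. Next I press the key.

```bash
cat >> h.py <<'E'
TH=0.046; C0=np.array([0.544,-0.1525,0])
def cw(p): return C0+R.from_euler('z',TH).apply(p)
def tab(phi,hinge=(0.092,0,0.117)):
    return cw(np.array(hinge)+[-0.19*np.cos(phi)-0.001*np.sin(phi),0,0.19*np.sin(phi)-0.001*np.cos(phi)])
E
python3 - <<'E'
from h import *
gripper_to(0.0,12)
k=cw([-0.119,-0.068,0]); Q=q(TH)
r.move_to(k+[0,0,0.20],Q)
r.move_l(k+[0,0,0.125],vel=0.15)
print(r.move_l(k+[0,0,0.099],vel=0.03,guard=9)); state()
r.hold(0.2); state()
r.move_l(k+[0,0,0.20],vel=0.15)
gripper_to(0.05,12)
r.move_to(cw([-0.14,0,0.32]),Q)
kk,rot=cam("wrist"); im=vision.snapshot("wrist"); cv2.imwrite("pics/w5.png",im[:,:,::-1]); s=vision.snapshot("side"); cv2.imwrite("pics/s5.png",s[:,:,::-1])
for c in ("wrist","side"): print(c,[(np.round(d["at"],3).tolist(),round(d["score"],2)) for d in models.mark_of("lid_tab",c)])
print(tab(0),tab(.13),tab(.16),tab(.19)); state()
cv2.imwrite("pics/both5.png",np.hstack([im[0:300,150:530],s[150:450,200:500]])[:,:,::-1])
E
```

```text
True
t 19.49 p [ 0.4257 -0.226   0.1009] F [-0.5  -0.31  4.53] open 0.0006 ff 2.93
t 19.69 p [ 0.4257 -0.226   0.101 ] F [-0.75 -0.12  4.51] open 0.0005 ff 2.61
wrist []
side [([0.45, -0.156, 0.148], 0.73)]
[ 0.44610367 -0.15700641  0.116     ] [ 0.44757571 -0.15693865  0.14063893] [ 0.44836877 -0.15690214  0.14628323] [ 0.44933059 -0.15685787  0.15190119]
t 22.22 p [ 0.4037 -0.1593  0.3179] F [0.33 0.68 0.07] open 0.0502 ff 0.0
```

View pics/both5.png

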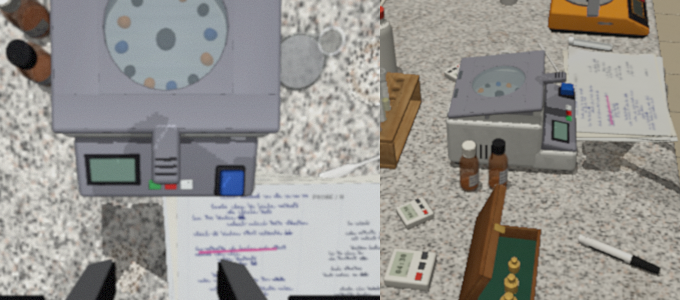

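The left crop shows the lid sprung up with its tab at about (166,157), which is (316,157) in the full image. The right crop confirms the raised front, and the tab's height of 0.148 gives a lid angle of about 0.165 rad. I check the tab's y by ray, then pinch and lift along the arc.

Run:
```python
from h import *
k,rot=cam("wrist"); print("tab px ->",onplane(k,rot,[[316,157]],0.150).round(4),"pred px",proj(k,rot,tab(.165)).round(0))
Q=q(TH); up=np.array([0,0,0.006]); p=tab(.165)+up
r.move_to(p+[0,0,0.09],Q)
print(r.move_l(p,vel=0.08,guard=4)); state()
gripper_to(0.0,15); state()
for f in np.linspace(.165,.35,2)[1:]:
    r.move_l(tab(f)+up,vel=0.05); state()
vision.snapshot("side"); print([(np.round(d["at"],3).tolist(),round(d["score"],2)) for d in models.mark_of("lid_tab","side")], tab(.35))
```

```text
tab px -> [[ 0.4553 -0.1569  0.15  ]] pred px [[316. 165.]]
False
t 23.93 p [ 0.4489 -0.1571  0.1537] F [-0.41 -0.15 -0.36] open 0.0497 ff 0.0
t 24.46 p [ 0.4485 -0.1568  0.1532] F [-0.06  1.2  -0.27] open 0.0238 ff 15.0
t 25.31 p [ 0.4578 -0.1563  0.1872] F [ 2.33  2.   -1.77] open 0.0238 ff 15.0
[([0.461, -0.156, 0.182], 0.98)] [ 0.45726813 -0.15649248  0.18121121]
```

Pinched at 23.8 mm, which matches the 24 mm tab, and the lid is following. I continue along the arc.

Run:
```python
from h import *
up=np.array([0,0,0.006])
for f in (.5,.65,.8,.93,1.047):
    r.move_l(tab(f)+up,vel=0.06); state()
r.hold(0.3); state()
s=vision.snapshot("side"); cv2.imwrite("pics/s6.png",s[:,:,::-1])
print([(np.round(d["at"],3).tolist(),round(d["score"],2)) for d in models.mark_of("lid_tab","side")], tab(1.047))
k,rot=cam("side"); print("pred corners",[proj(k,rot,cw(np.array([.092-a*np.cos(f)-n*np.sin(f),.095,.117+a*np.sin(f)+.0*n+n*np.cos(f)]))).round(0).tolist() for f in (.96,1.047,1.134) for a,n in ((.162,.005),(.162,-.005))])
```

```text
t 26.03 p [ 0.4691 -0.1558  0.2134] F [ 2.23  3.01 -2.43] open 0.0237 ff 15.0
t 26.66 p [ 0.4843 -0.1551  0.2374] F [ 1.71  2.45 -0.83] open 0.024 ff 15.0
t 27.28 p [ 0.5033 -0.1542  0.2589] F [0.48 3.41 0.1 ] open 0.0238 ff 15.0
t 27.84 p [ 0.5223 -0.1533  0.275 ] F [ 1.1   3.74 -0.32] open 0.0238 ff 15.0
t 28.36 p [ 0.5407 -0.1525  0.2873] F [ 0.92  4.5  -1.45] open 0.024 ff 15.0
t 28.66 p [ 0.5404 -0.1525  0.2871] F [ 1.62  4.33 -1.33] open 0.0241 ff 15.0
[([0.545, -0.15, 0.282], 0.64), ([0.542, -0.153, 0.001], 0.46)] [ 0.54010569 -0.15267926  0.28102589]
pred corners [[[326.0, 205.0]], [[321.0, 208.0]], [[319.0, 201.0]], [[314.0, 203.0]], [[312.0, 197.0]], [[306.0, 199.0]]]
```

View pics/s6.png

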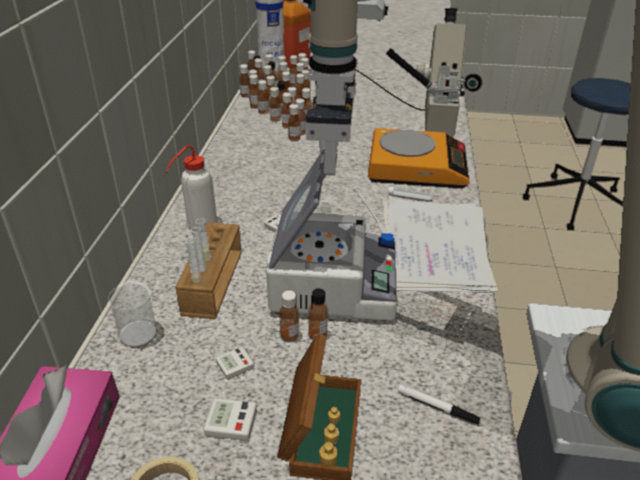

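s6 shows the lid raised with the gripper on its tab at (327,165), the timer flat at (231,420), and the bottles and flask standing. I check the lid angle in a crop against the predicted outlines.

Run:
```python
from h import *
k,rot=cam("side"); im=cv2.imread("pics/s6.png"); S=6; x0,y0=255,140
c=cv2.resize(im[y0:y0+95,x0:x0+120-0],None,fx=S,fy=S,interpolation=cv2.INTER_CUBIC)
for f,col in ((.96,(0,0,255)),(1.047,(0,255,0)),(1.134,(255,0,0))):
    P=[cw(np.array([.092-.162*np.cos(f)-.005*np.sin(f),y,.117+.162*np.sin(f)+.005*np.cos(f)*(-1)])) for y in (.095,-.095)]
    P=[cw(np.array([.092-.162*np.cos(f)+.005*np.sin(f),y,.117+.162*np.sin(f)+.005*np.cos(f)])) for y in (.095,-.095)] if False else P
    uv=((proj(k,rot,P)-[x0,y0]+.5)*S).astype(int); cv2.line(c,tuple(map(int,uv[0])),tuple(map(int,uv[1])),col,1)
cv2.imwrite("pics/c6.png",c)
```

```text
(no output)
```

View pics/c6.png

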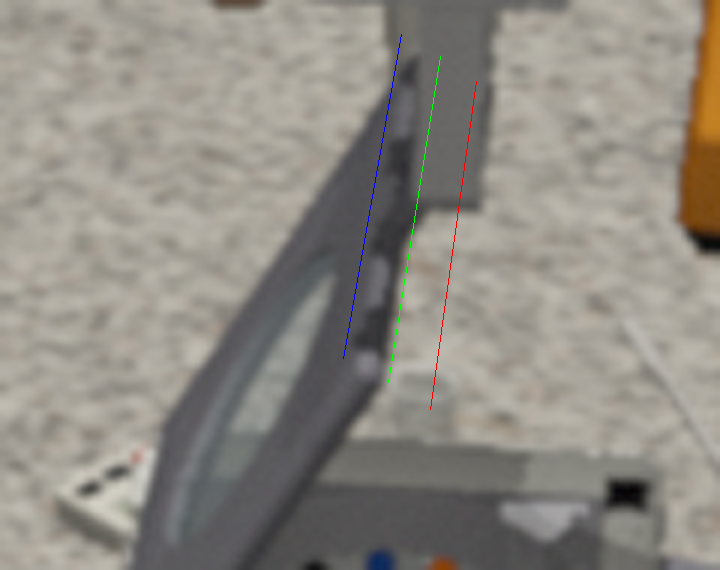

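In the crop, the lid's lower front edge runs along (385,380)–(415,230), within about 1 px of the green 60° line. That puts the angle at about 1.06 rad, well inside the band, so I hand in.

Run:
```python
from h import *
state(); print(r.sign_off())
```

```text
t 28.76 p [ 0.5404 -0.1525  0.2871] F [ 1.3   4.94 -2.41] open 0.024 ff 15.0
the job is handed in; nothing more can be done
None
```

I handed the job in at about 29 s, with the timer lying flat on the worktop, the lid released by the key and held by its tab at about 60° (roughly 1.06 rad by camera), and the bottles and flask standing untouched in the last picture; the hand-in returned no verdict.

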